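# Load the condiment carrier and hold it up level

### The arm

A 7-joint arm with a two-finger parallel gripper is mounted at the origin on the work surface. World frame = base frame: x ahead of the robot, y to its left, z up, the work surface at z = 0. Lengths are in m, angles in rad, forces in N, time in s.
With the tool pointing down it reaches from about 0.4 to 0.85 m from the base axis. Payload 10.4 kg.
Tool frame: the origin (TCP) lies between the finger pads, 19 mm behind the fingertips; this is the grasp point; z points along the fingers, y is the line along which they close (so a half turn about z gives the same grasp; the last joint's range is limited). The gripper opens to 85 mm and grips with 20 to 120 N. Pads are 22 mm wide; open, the fingers measure 114 mm over their backs; the gripper's body (76 mm by 85 mm) begins 54 mm behind the grasp point. The pads swing forward as they close: fully open they stand 13 mm farther back than shut.
Start: joints at [1.259, 0.332, -0.065, 1.46, 0.022, 1.35, -0.088], TCP at [0.178, -0.599, 0.25] pointing down, gripper open.
Joint ranges: [-2.6, 2.6], [-0.5, 2.12], [-1.47, 1.34], [0.16, 2.42], [-1.27, 4.41], [0.06, 2.06], [-2.6, 2.6]. Speed limits (rad/s): [2.22, 2.22, 2.79, 2.79, 3.14, 3.14, 3.14].

### API

Orientations are given as a unit quaternion [x, y, z, w].
In Python, from workcell import manip gives the robot as it stands. The module is installed in compiled form; this text tells all that it offers.
- The arm moves only by the tool step_arm, never from a script. Its argument "moves" is a list of rows, each a list of 7 numbers: the closure, from 0 (fully open) to 1 (shut), then the shift along the world's x, y, z in mm, then the turn, a rotation vector about the world's x, y, z in rad. In form: [[grip, tx, ty, tz, ax, ay, az], ...]. A call has 1 to 10 rows; each row is the pose to reach, as a shift and turn from the pose commanded when the call began; what a row does not reach only later rows make up. A row lasts 1/10 s, in which the tool goes at most 50 mm and 8.59 degrees, less where a joint would pass 70% of its speed; a pose out of reach is approached as far as the arm can. A call with a gripper value outside its range is refused whole. The fingers move at their own pace and stop on an object; "grip_force" is the grip in N (left out, the last holds). Time passes only in rows, so rows that repeat a pose let the fingers close. It gives the time, the measured TCP pose, the force, the opening and the grip force at its end, in the units of the state.
- manip.get_obs(): the state, without advancing time (a new reading comes with each control period).
- manip.camera(name): name is "scene" or "side" or "wrist"; returns a dict with "image" (400x640x3 uint8, blue, green, red), "K" (3x3 intrinsics, pixels), "dist_coeffs" ([k1, k2, p1, p2, k3] as OpenCV has them; the pictures are not rectified), "rvec" (rotation vector, rad) and "tvec" (3), from world to camera coordinates, as OpenCV has them; the wrist camera has in their place "mount" (4x4, takes a point from camera to tool coordinates, whose origin is the TCP and whose axes are the flange's). Camera axes: x right, y down, z forward; pixel columns grow to the right and rows downward; lengths in m; the calibration is good to about 2 mm. A picture is of the moment at which its call begins: read the wrist's pose just before it. There is no depth.
- manip.hand_in(): hands the job in; it is judged then, once.
The state is a dict: "clock": time; "joint_pos": joint angles; "joint_velocities": joint speeds; "tau": joint torques, N m; "position": TCP position; "ee_rot": TCP orientation; "ft_force": force on the tool from outside, world axes, zero at the start; "torque": the same for the moment, N m; "grip_width": opening from 0.0 (shut) to 1.0 (fully open); "grasp_force": force on a finger pad.
Only numpy, scipy, OpenCV 4.12 (cv2) and the standard library are available. Lean on these libraries where they do the work, as an engineer would, in place of code of your own. Each camera call takes 0.05 s, during which the arm holds its last target. There are 200 camera calls.

### The job

Stand the salt shaker and the pepper mill upright in the carrier, each in the well that fits it, then take the carrier by the bar of its handle and lift it until it is at least 10 cm clear of the counter, ready to be carried to the table. Finish while holding it there in the air, still and level with both inside; do not set it down or let go. Tip nothing over on the way, and leave the sugar bowl, the cup and the jam jar where they stand.

Things in the scene. Friction and masses are not known exactly. Their poses are not given: they have to be found in the camera images.
- carrier: Condiment carrier of pale beech, loose, 0.4 to 0.5 kg empty: block 236 (its x) by 84 (y) by 24 mm high with two round wells 14 mm deep in its top, centred at x = +75 (wide) and x = -75 mm (narrow), and in the middle an arched handle: two 7 mm steel rods at x = -21 and +21 mm carrying a grip bar, top of bar 114 mm up. Origin: centre of the underside; z up. Any yaw.
- grip (a point): Centre of the carrier's beech grip bar, 104 mm above the middle of its underside. The bar runs along the carrier's x: 58 mm long, 18 mm wide (y), 20 mm high; below it, between the rods, is free space. Axes as the carrier's. The loaded carrier is nearly, not exactly, balanced about it.
- wide_well (a point): Centre of the floor of the wide round well, 57 mm in diameter, 14 mm deep, for the mill. Axes as the carrier's.
- narrow_well (a point): Centre of the floor of the narrow round well, 46 mm in diameter, 14 mm deep, for the salt shaker; the mill's foot does not go into it. Axes as the carrier's.
- salt: Salt shaker, standing on the counter: straight round body 42 mm in diameter, white china up to 62 mm and above it a steel cap of the same diameter with straight sides to 80 mm, slightly domed, 88 mm high in all. 0.1 to 0.2 kg. Origin: centre of its foot; z up through the cap.
- mill: Pepper mill of turned dark wood, standing on the counter: foot 52 mm in diameter (16 mm high), waist 37 mm in diameter at 44 mm, straight-sided round head 44 mm in diameter from 66 to 96 mm, small steel knob on top to 111 mm. 0.1 to 0.23 kg. Origin: centre of its foot; z up through the knob.
- sugar_bowl: Bystander: white china sugar bowl with its lid on and two little handles, 90 mm in diameter (116 mm over the handles), 95 mm high. Origin: centre of its foot.
- cup: Bystander: white china mug, 80 mm in diameter, 85 mm high, with a handle at its +y side. Origin: centre of its foot.
- jam_jar: Bystander: amber glass jar with a steel lid, 68 mm in diameter, 95 mm high. Origin: centre of its foot.
Mind the look-alikes: they are no part of the job. What is shaped like the salt but orange or yellow is not meant.

How it is judged:
On the way, in this order (a step that is already met when the one before it is completed fails the run):
1. the salt shaker stands in the narrow well and the mill in the wide well, both let go, with the carrier still standing on the counter (horizontal distance between salt and narrow_well below 0.007 m and z of salt in the frame of narrow_well between -0.004 and 0.004 m and angle between the z axis of each of salt, mill and the z axis of carrier, either way round below 0.12 rad and horizontal distance between mill and wide_well below 0.007 m and z of mill in the frame of wide_well between -0.004 and 0.004 m and contact force between the fingers and salt below 0.3 N and contact force between the fingers and mill below 0.3 N and height (world z) of carrier below 0.01 m), for 0.2 s.
2. the loaded carrier is at least 90 mm clear of the counter, level, held by its handle in the fingers (horizontal distance between salt and narrow_well below 0.007 m and z of salt in the frame of narrow_well between -0.004 and 0.004 m and angle between the z axis of each of salt, mill and the z axis of carrier, either way round below 0.12 rad and horizontal distance between mill and wide_well below 0.007 m and z of mill in the frame of wide_well between -0.004 and 0.004 m and height (world z) of carrier above 0.09 m and angle between carrier's own z axis and vertical below 0.1 rad and contact force between the fingers and carrier above 2 N and distance between the grasp point and grip below 0.05 m), for 0.2 s.
At the end, for the whole second after the job is handed in: Carrier in the fingers (TCP within 50 mm of grip), touching no bystander, underside at least 90 mm up, tilt under 0.10 rad, still; salt in the narrow well, mill in the wide one, within 7 mm of its centre, 4 mm of its floor, 0.12 rad of upright, untouched; bystanders within 30 mm of their start (all of step 2 and contact force between the fingers and salt below 0.3 N and contact force between the fingers and mill below 0.3 N and linear speed of carrier below 0.02 m/s and angular speed of carrier below 0.15 rad/s and contact force between carrier and sugar_bowl below 0.3 N and contact force between carrier and cup below 0.3 N and contact force between carrier and jam_jar below 0.3 N and distance of each of sugar_bowl, cup, jam_jar from where it was at the start of the episode below 0.03 m); the arm keeps its last pose, push and grip.
It fails at once if the carrier is tipped by more than 0.35 rad (20 degrees) (angle between carrier's own z axis and vertical above 0.35 rad).
It fails at once if the salt shaker or the mill is tipped by more than 0.8 rad (angle between any of salt, mill's own z axis and vertical above 0.8 rad).
It fails at once if the sugar bowl, the cup or the jam jar is moved by more than 30 mm or tipped by more than 0.5 rad (distance of any of sugar_bowl, cup, jam_jar from where it was at the start of the episode above 0.03 m or angle between any of sugar_bowl, cup, jam_jar's own z axis and vertical above 0.5 rad).
It also fails if it takes over 69 s, if anything falls off the work surface, if the arm or the gripper's body presses on something with over 40 N, if the wrist force passes 120 N, or if a joint passes its speed limit or range.

## Working session

There is one attempt and no reset: what is moved stays moved. The work goes in short steps, Python scripts to look and compute and a tool call to move; the robot and the scene stay as the last step left them, time stands still between calls to the robot, and variables do not carry over. Pictures are saved under pics/ and viewed, at most 10 in all, crops included, and the job is handed in when it is done.

Besides the shell and the picture viewer there is one more tool, called after "Call:" as name(argument=value, ...) on one line, values as JSON. step_arm: Moves the arm, as the interface text tells. Its arguments: {"type":"object","properties":{"moves":{"type":"array","items":{"type":"array","items":{"type":"number"}}},"grip_force":{"type":"number"}},"required":["moves"]}

```bash
mkdir -p pics; python3 - <<'E'
from workcell import manip
import cv2,pickle
o=manip.get_obs();print({k:o[k] for k in('clock','position','ee_rot','grip_width')})
d={}
for n in('scene','side'):
    c=manip.camera(n);d[n]=c;cv2.imwrite(f'pics/{n}0.png',c['image'])
pickle.dump(d,open('cams.pkl','wb'))
E
```

```text
{'clock': 0.0, 'position': array([ 0.17787758, -0.59877032,  0.24921519]), 'ee_rot': array([ 9.89590904e-01,  1.43907355e-01, -1.48603554e-04, -7.02830426e-04]), 'grip_width': 1.0006896003145358}
```

View pics/scene0.png

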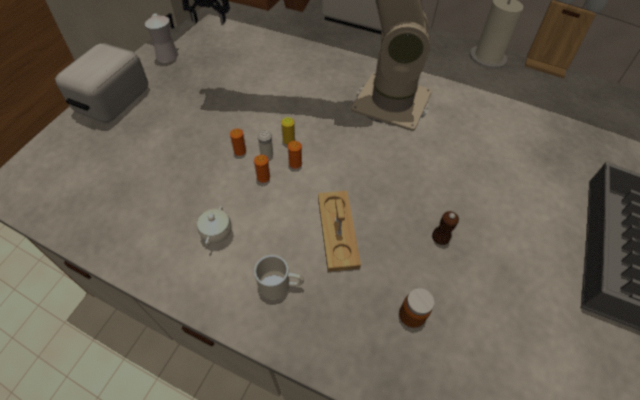

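View pics/side0.png

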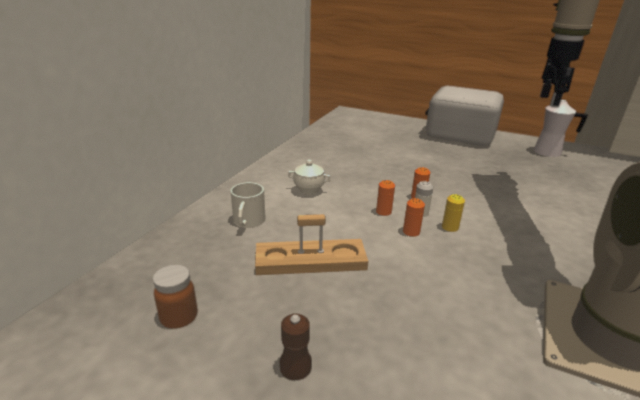

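The scene view shows the carrier at about (338,230) and the mill at (445,228). The white/steel salt at (265,145) has orange and yellow look-alikes around it. The bystanders are the bowl (213,225), cup (272,278) and jar (417,308). I'll zoom in for precise pixels.

```bash
cat > h.py <<'E'
import numpy as np,cv2,pickle
from scipy.spatial.transform import Rotation as R
def cam(c):
    return cv2.Rodrigues(np.array(c['rvec'],float))[0],np.array(c['tvec'],float).ravel()
def ray(c,uv):
    p=cv2.undistortPoints(np.array(uv,float).reshape(-1,1,2),c['K'],c['dist_coeffs']).reshape(-1,2)
    r,t=cam(c); return -r.T@t,np.c_[p,np.ones(len(p))]@r
def plane(c,uv,z):
    o,d=ray(c,uv); z=np.broadcast_to(z,len(d)); return o+d*((z-o[2])/d[:,2])[:,None]
def proj(c,P): return cv2.projectPoints(np.array(P,float).reshape(-1,3),c['rvec'],c['tvec'],c['K'],c['dist_coeffs'])[0].reshape(-1,2)
def wristcam(c,pos,q):
    T=np.eye(4);T[:3,:3]=R.from_quat(q).as_matrix();T[:3,3]=pos
    M=np.linalg.inv(T@np.array(c['mount']));c=dict(c);c['rvec']=cv2.Rodrigues(M[:3,:3])[0];c['tvec']=M[:3,3];return c
E
python3 - <<'E'
from h import *
d=pickle.load(open('cams.pkl','rb'))
s=d['scene']['image'];e=d['side']['image']
big=lambda i,x,y,w,h,k:cv2.resize(i[y:y+h,x:x+w],None,fx=k,fy=k,interpolation=cv2.INTER_CUBIC)
A=np.zeros((600,800,3),np.uint8)
A[:320,:400]=big(s,225,110,100,80,4)      # salt
A[:400,400:600]=big(s,310,183,50,100,4)[:400]
A[:200,600:800]=big(s,420,200,50,50,4)
A[400:600,400:800]=big(e,250,205,133,67,3)[:200,:400] if 0 else cv2.resize(e[205:275,245:385],(400,200))
A[330:600,:360]=cv2.resize(e[150:240,360:480],(360,270))
A[200:400,600:800]=cv2.resize(e[305:385,255:335],(200,200))
cv2.imwrite('pics/crop1.png',A)
for n in d: print(n,ray(d[n],[[320,200]])[0].round(3))
print(plane(d['scene'],[[322,193],[347,192],[359,266],[328,270]],.024).round(4))
print('mill knob',plane(d['scene'],[[453,212]],.111).round(4),plane(d['side'],[[295,318]],.111).round(4))
print('salt top',plane(d['scene'],[[265,135]],.085).round(4),plane(d['side'],[[425,184]],.085).round(4))
print('byst',plane(d['scene'],[[213,218],[272,265],[421,298]],[.09,.085,.095]).round(3))
print('or',plane(d['scene'],[[237,133],[262,159],[295,146],[288,122]],[.085]).round(3))
E
```

```text
scene [1.126 0.215 0.936]
side [0.252 0.714 0.57 ]
[[ 0.4977 -0.047   0.024 ]
 [ 0.4639  0.0159  0.024 ]
 [ 0.6665  0.1319  0.024 ]
 [ 0.7097  0.0657  0.024 ]]
mill knob [[0.4701 0.3015 0.111 ]] [[0.4735 0.3055 0.111 ]]
salt top [[ 0.4166 -0.2709  0.085 ]] [[ 0.413  -0.2733  0.085 ]]
byst [[ 0.733 -0.244  0.09 ]
 [ 0.782 -0.048  0.085]
 [ 0.718  0.294  0.095]]
or [[ 0.445 -0.351  0.085]
 [ 0.503 -0.232  0.085]
 [ 0.418 -0.17   0.085]
 [ 0.338 -0.235  0.085]]
```

View pics/crop1.png

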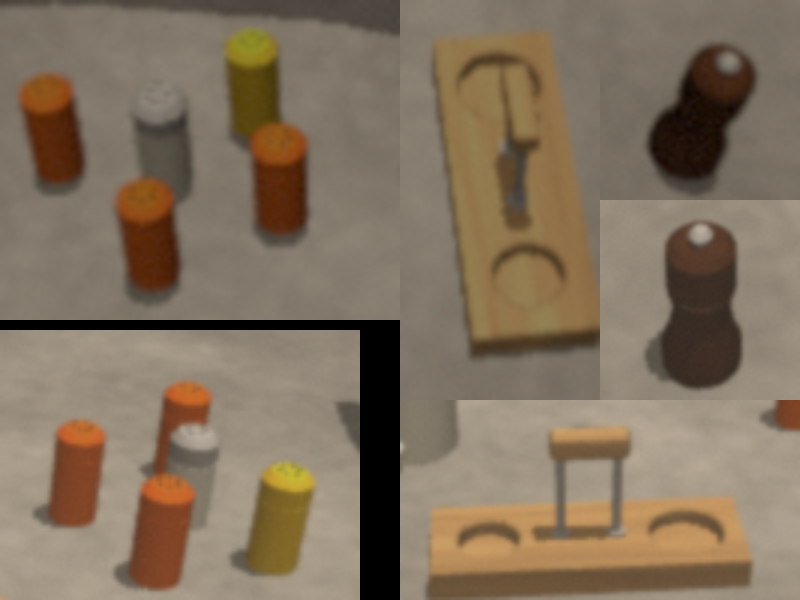

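The zoom shows the wide well at the robot-side end and the narrow well at the far end. The salt is about (0.415,-0.272) in both cameras and the mill about (0.472,0.303). For the salt I'll close along about 56°, which passes between the look-alikes. Next I move above it and refine with the wrist camera.

Call:
step_arm(moves=[[0, 60, 82, 20, 0, 0, -0.22], [0, 120, 164, 20, 0, 0, -0.44], [0, 180, 246, 20, 0, 0, -0.66], [0, 237, 327, 20, 0, 0, -0.88], [0, 237, 327, 20, 0, 0, -0.88], [0, 237, 327, 20, 0, 0, -0.88], [0, 237, 327, 20, 0, 0, -0.88], [0, 237, 327, 20, 0, 0, -0.88], [0, 237, 327, 20, 0, 0, -0.88], [0, 237, 327, 20, 0, 0, -0.88]])

```text
clock: 1.1
position: [0.4171, -0.2685, 0.27]
ee_rot: [0.958, -0.288, 0.0, -0.0]
ft_force: [-1.0, -0.6, -0.6]
grip_width: 0.997
grasp_force: 0.0
```

```bash
cat >> h.py <<'E'
def wrist(name):
    from workcell import manip
    o=manip.get_obs();c=manip.camera('wrist');cv2.imwrite(f'pics/{name}.png',c['image'])
    c=wristcam(c,o['position'],o['ee_rot']);pickle.dump(c,open(name+'.pkl','wb'))
    m=R.from_quat(o['ee_rot']).as_matrix();print(o['clock'],o['position'].round(4),'ydir',np.degrees(np.arctan2(m[1,1],m[0,1])).round(2),'zax',m[:,2].round(4));return c
E
python3 - <<'E'
from h import *
c=wrist('w1');print(ray(c,[[320,200]]),proj(c,[[.415,-.272,.085],[.415,-.272,0]]))
E
```

```text
1.1 [ 0.4171 -0.2685  0.27  ] ydir -123.51 zax [ 4.e-04  7.e-04 -1.e+00]
(array([ 0.47969512, -0.30900947,  0.39394085]), array([[-0.25942606,  0.17301844, -0.95031487]])) [[324.67962701 176.96174866]
 [323.80168489 162.71712616]]
```

View pics/w1.png

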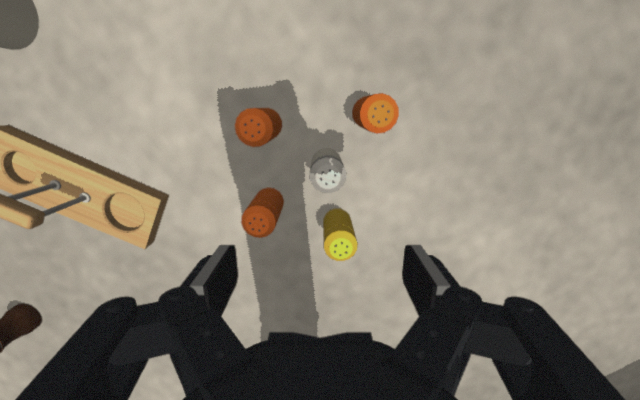

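The wrist view shows the salt cap at about (326,174), free between three orange shakers and one yellow. I'll refine it with an overlay.

```bash
python3 - <<'E'
from h import *
c=pickle.load(open('w1.pkl','rb'))
P=plane(c,[[326.5,174.5]],.082)[0];print(P)
# refine: gray-level edge score of silhouette circles at z=.08 and .0
g=cv2.GaussianBlur(cv2.cvtColor(c['image'],6),(0,0),1).astype(float)
a=np.linspace(0,2*np.pi,90)
def ring(x,y,r,z):
    p=proj(c,np.c_[x+r*np.cos(a),y+r*np.sin(a),0*a+z]).astype(np.float32);return cv2.remap(g.astype(np.float32),p[:,0],p[:,1],1).ravel()
best=[]
for dx in np.arange(-8,8.1,.5):
  for dy in np.arange(-8,8.1,.5):
    x,y=P[0]+dx/1e3,P[1]+dy/1e3
    best.append((np.clip(ring(x,y,.0190,.081)-ring(x,y,.023,.078),-20,60).mean(),x,y))
best.sort(reverse=True);print(np.round(best[:6],4))
x,y=best[0][1:]
k=6;x0,y0=285,130
im=cv2.resize(c['image'][y0:y0+90,x0:x0+80],None,fx=k,fy=k,interpolation=2)
for X,Y,col in((P[0],P[1],(0,0,255)),(x,y,(0,255,0))):
  for z in(.08,.062,0):
    q=(proj(c,np.c_[X+.021*np.cos(a),Y+.021*np.sin(a),0*a+z])-[x0,y0]+.5)*k
    cv2.polylines(im,[q.astype(int)],True,col)
cv2.imwrite('pics/w1c.png',im)
E
```

```text
[ 0.41561801 -0.27489593  0.082     ]
[[13.6599  0.4171 -0.2694]
 [13.6531  0.4176 -0.2694]
 [13.5833  0.4181 -0.2699]
 [13.5448  0.4176 -0.2699]
 [13.5404  0.4166 -0.2689]
 [13.5337  0.4171 -0.2689]]
```

View pics/w1c.png

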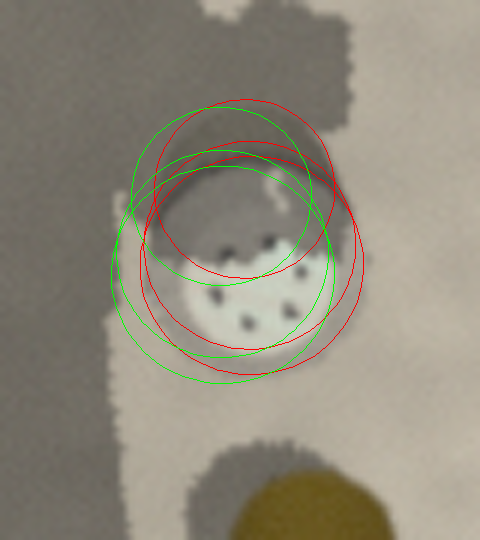

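Call:
step_arm(moves=[[0, -2, -6, -40, 0, 0, 0], [0, -2, -6, -80, 0, 0, 0], [0, -2, -6, -120, 0, 0, 0], [0, -2, -6, -140, 0, 0, 0], [0, -2, -6, -140, 0, 0, 0], [0, -2, -6, -140, 0, 0, 0]])

```text
clock: 1.75
position: [0.4127, -0.2791, 0.1306]
ee_rot: [0.956, -0.292, -0.0, 0.0]
ft_force: [0.1, -0.2, 0.7]
grip_width: 1.002
grasp_force: 0.0
```

Call:
step_arm(moves=[[0, 3, 4, -20, 0, 0, 0], [0, 3, 4, -45, 0, 0, 0], [0, 3, 4, -70, 0, 0, 0], [0, 3, 4, -70, 0, 0, 0], [0, 3, 4, -70, 0, 0, 0], [0, 3, 4, -70, 0, 0, 0]])

```text
clock: 2.35
position: [0.4171, -0.2751, 0.0621]
ee_rot: [0.957, -0.292, 0.001, 0.001]
ft_force: [0.7, -0.5, 0.5]
grip_width: 1.0
grasp_force: 0.0
```

Call:
step_arm(moves=[[1, 0, 0, 0, 0, 0, 0], [1, 0, 0, 0, 0, 0, 0], [1, 0, 0, 0, 0, 0, 0], [1, 0, 0, 0, 0, 0, 0], [1, 0, 0, 0, 0, 0, 0], [1, 0, 0, 0, 0, 0, 0], [1, 0, 0, 0, 0, 0, 0], [1, 0, 0, 0, 0, 0, 0]], grip_force=35)

```text
clock: 3.15
position: [0.4163, -0.2744, 0.0605]
ee_rot: [0.957, -0.291, 0.0, 0.0]
ft_force: [-1.7, -0.3, 5.8]
grip_width: 0.484
grasp_force: 37.9
```

Call:
step_arm(moves=[[1, 0, 0, 30, 0, 0, 0], [1, 0, 0, 70, 0, 0, 0], [1, 0, 0, 110, 0, 0, 0], [1, 0, 0, 150, 0, 0, 0.05], [1, 8, 38, 180, 0, 0, 0.2], [1, 16, 78, 200, 0, 0, 0.35], [1, 24, 118, 210, 0, 0, 0.5], [1, 32, 158, 210, 0, 0, 0.65], [1, 40, 198, 210, 0, 0, 0.8], [1, 48, 230, 210, 0, 0, 0.95]])

```text
clock: 4.15
position: [0.4638, -0.0416, 0.27]
ee_rot: [0.983, 0.182, -0.0, 0.0]
ft_force: [0.2, -0.9, -1.3]
grip_width: 0.482
grasp_force: 37.7
```

Call:
step_arm(moves=[[1, 3, 14, 0, 0, 0, 0.1], [1, 6, 25, 0, 0, 0, 0.15], [1, 6, 25, 0, 0, 0, 0.15], [1, 6, 25, 0, 0, 0, 0.15], [1, 6, 25, 0, 0, 0, 0.15], [1, 6, 25, 0, 0, 0, 0.15], [1, 6, 25, 0, 0, 0, 0.15]])

```text
clock: 4.85
position: [0.47, -0.0197, 0.27]
ee_rot: [0.968, 0.251, -0.0, 0.0]
ft_force: [-1.1, 0.3, -1.0]
grip_width: 0.483
grasp_force: 37.7
```

```bash
python3 - <<'E'
from h import *
c=wrist('w2')
E
```

```text
4.85 [ 0.47   -0.0197  0.27  ] ydir -60.94 zax [-0.e+00 -1.e-04 -1.e+00]
```

View pics/w2.png

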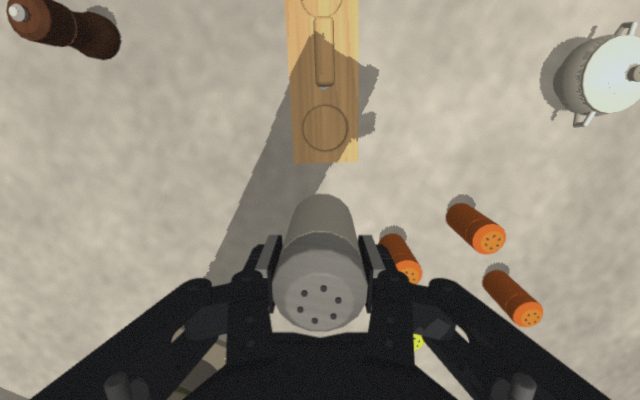

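The salt is held upright. The carrier is partly out of view, with the wide well at (325,127) and the bar at (324,52). I'll advance about 90 mm along the carrier.

Call:
step_arm(moves=[[1, 39, 22, 0, 0, 0, 0], [1, 79, 44, 0, 0, 0, 0], [1, 79, 44, 0, 0, 0, 0], [1, 79, 44, 0, 0, 0, 0], [1, 79, 44, 0, 0, 0, 0], [1, 79, 44, 0, 0, 0, 0]])

```text
clock: 5.5
position: [0.5485, 0.024, 0.2706]
ee_rot: [0.968, 0.251, 0.0, 0.001]
ft_force: [0.1, -0.2, -1.2]
grip_width: 0.485
grasp_force: 37.7
```

```bash
python3 - <<'E'
from h import *
c=wrist('w3')
im=c['image'][:240,220:420]
cv2.imwrite('pics/w3c.png',cv2.resize(im,None,fx=2.5,fy=2.5,interpolation=2)[:600])
E
```

```text
5.5 [0.5485 0.024  0.2706] ydir -60.92 zax [ 9.0e-04 -1.1e-03 -1.0e+00]
```

View pics/w3c.png

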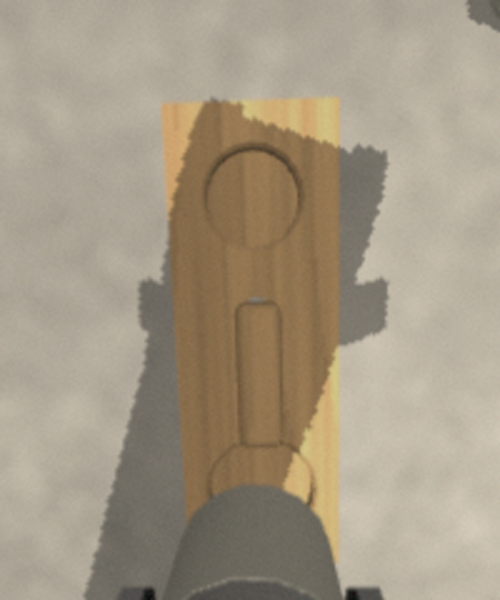

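```bash
python3 - <<'E'
from h import *
from scipy.optimize import least_squares
c=pickle.load(open('w3.pkl','rb'));d=pickle.load(open('cams.pkl','rb'))
cv=lambda p:(np.array(p)+.5)/2.5-.5+[220,0]
S=lambda p:np.array([310,183])+(np.array(p)-[400,0])/4
E=lambda p:np.array([245,205])+(np.array(p)-400)/2.857
M=[(c,cv(p),b) for p,b in [((205,196),'nl'),]][:0]
a=np.linspace(0,2*np.pi,72,endpoint=False)
circ=lambda x,r:np.c_[x+r*np.cos(a),r*np.sin(a),0*a+.024]
def model(q,cam_):
    x,y,t=q;m=R.from_euler('z',t).as_matrix()
    return lambda P:proj(cam_,np.atleast_2d(P)@m.T+[x,y,0])
def bbox(p): return np.r_[p.min(0),p.max(0)]
obs=np.r_[cv((205,143)),cv((301,249)),cv((236,301)),cv((281,444)),cv((162,103)),cv((339,97))]
bar=[[sx*.029,sy*.009,.114] for sx in(-1,1) for sy in(-1,1)]
def pred(q):
    f=model(q,c)
    return np.r_[bbox(f(circ(-.075,.023))),bbox(f(bar)),f([-.118,.042,.024])[0],f([-.118,-.042,.024])[0]]
q0=[.585,.04,np.radians(209)]
r=least_squares(lambda q:pred(q)-obs,q0,loss='soft_l1')
print('wrist fit',r.x[:2].round(4),np.degrees(r.x[2]).round(2),(pred(r.x)-obs).round(1))
os_=np.r_[S((435,40)),S((550,33)),S((597,330)),S((470,339))];oe=np.r_[E((431,510)),E((733,498)),E((748,555)),E((430,570))]
def p2(q):
    s=model(q,d['scene']);e=model(q,d['side'])
    return np.r_[s([[.118,-.042,.024],[.118,.042,.024],[-.118,.042,.024],[-.118,-.042,.024]]).ravel(),
      e([[-.118,-.042,.024],[.118,-.042,.024],[.118,.042,.024],[-.118,.042,.024]]).ravel()]
for s in(1,):
  r2=least_squares(lambda q:p2(q)-np.r_[os_,oe],q0,loss='soft_l1');print('fixed fit',r2.x[:2].round(4),np.degrees(r2.x[2]).round(2),r2.fun.round(1))
# overlay
k=2.5;im=cv2.resize(c['image'][:240,220:420],None,fx=k,fy=k,interpolation=2)
for q,col in((r.x,(0,255,0)),(r2.x,(0,0,255))):
  f=model(q,c)
  for P in(circ(-.075,.023),circ(.075,.0285),np.array(bar)[[0,1,3,2]],[[.118,-.042,.024],[.118,.042,.024],[-.118,.042,.024],[-.118,-.042,.024]]):
    cv2.polylines(im,[((f(P)-[220,0]+.5)*k).astype(int)],True,col)
cv2.imwrite('pics/w3o.png',im)
for q in(r.x,r2.x):
  m=R.from_euler('z',q[2]).as_matrix();print('narrow',(m@[-.075,0,0])[:2]+q[:2],'wide',(m@[.075,0,0])[:2]+q[:2])
# mill & salt offset
print('salt rim in w3')
E
```

```text
wrist fit [0.5803 0.0397] 209.08 [  1.1   0.5   0.6  -1.4  -1.1  -0.1  -0.3   1.7  73.1  -1.9 -69.2   0.5]
fixed fit [ 0.6046 -0.0089] 201.16 [ 17.   -0.5 -41.2  -0.5 -60.4   0.1   4.8   0.   -1.5   1.4   0.6  12.
  -5.2 -29.1   6.  -40.1]
narrow [0.64580115 0.07611661] wide [0.51470943 0.00321282]
narrow [0.67455929 0.01817095] wide [ 0.53467332 -0.03597623]
salt rim in w3
```

View pics/w3o.png

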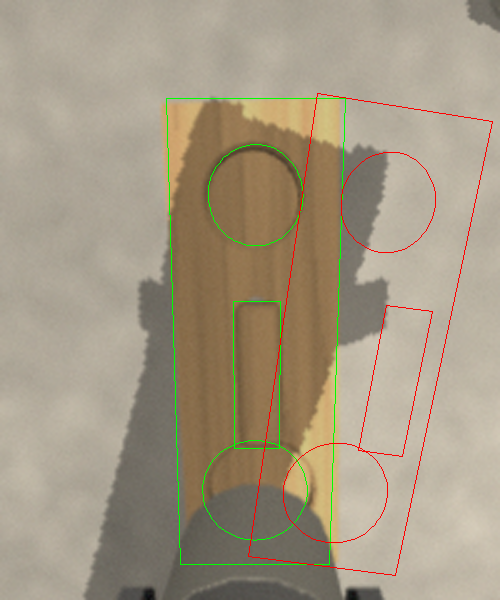

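```bash
cat > fit.py <<'E'
from h import *
from scipy.optimize import least_squares
c=pickle.load(open('w3.pkl','rb'));d=pickle.load(open('cams.pkl','rb'))
cv=lambda p:(np.array(p)+.5)/2.5-.5+[220,0]
S=lambda p:np.array([310,183])+(np.array(p)-[400,0])/4
E=lambda p:np.array([245,205])+(np.array(p)-400)/2.857
a=np.linspace(0,2*np.pi,72,endpoint=False)
circ=lambda x,r:np.c_[x+r*np.cos(a),r*np.sin(a),0*a+.024]
def model(q,cam_):
    x,y,t=q;m=R.from_euler('z',t).as_matrix()
    return lambda P:proj(cam_,np.atleast_2d(P)@m.T+[x,y,0])
def bbox(p): return np.r_[p.min(0),p.max(0)]
obs=np.r_[cv((205,143)),cv((301,249)),cv((236,301)),cv((281,444)),cv((162,103)),cv((339,97)),cv((313,480))[0]]
bar=[[sx*.029,sy*.009,.114] for sx in(-1,1) for sy in(-1,1)]
def pred(q):
    f=model(q,c)
    return np.r_[bbox(f(circ(-.075,.023))),bbox(f(bar)),f([-.118,-.042,.024])[0],f([-.118,.042,.024])[0],bbox(f(circ(.075,.0285)))[2]]
q0=[.585,.04,np.radians(209)]
r=least_squares(lambda q:pred(q)-obs,q0,loss='soft_l1')
os_=np.r_[S((435,40)),S((550,33)),S((597,330)),S((470,339))];oe=np.r_[E((431,510)),E((733,498)),E((748,555)),E((430,570))]
T=[[.118,.042,.024],[.118,-.042,.024],[-.118,-.042,.024],[-.118,.042,.024]]
U=[[-.118,.042,.024],[.118,.042,.024],[.118,-.042,.024],[-.118,-.042,.024]]
p2=lambda q:np.r_[model(q,d['scene'])(T).ravel(),model(q,d['side'])(U).ravel()]
E
python3 - <<'E'
from fit import *
print('wrist',r.x[:2].round(4),np.degrees(r.x[2]).round(2),(pred(r.x)-obs).round(1))
for U_ in (0,1):
  if U_: U[:]=U[::-1]; U[:]=[U[3],U[2],U[1],U[0]][::-1]
r2=None
for perm in([[-1,1],[1,1],[1,-1],[-1,-1]],[[-1,-1],[1,-1],[1,1],[-1,1]]):
  U[:]=[[i*.118,j*.042,.024] for i,j in perm]
  z=least_squares(lambda q:p2(q)-np.r_[os_,oe],q0,loss='soft_l1')
  if r2 is None or z.cost<r2.cost:r2=z
print('fixed',r2.x[:2].round(4),np.degrees(r2.x[2]).round(2),r2.fun.round(1))
for q in(r.x,r2.x):
  m=R.from_euler('z',q[2]).as_matrix();print('narrow',((m@[-.075,0,0])[:2]+q[:2]).round(4),'wide',((m@[.075,0,0])[:2]+q[:2]).round(4))
c2=pickle.load(open('w2.pkl','rb'))
for nm,z in(('rim',.08),('dometop',.085)):
  P=np.c_[.470+.021*np.cos(a),-.0197+.021*np.sin(a),0*a+.27-.0605+z];print(nm,bbox(proj(c2,P)).round(1))
im=c2['image'][200:340,260:380];cv2.imwrite('pics/w2c.png',cv2.resize(im,None,fx=4,fy=4,interpolation=2))
E
```

```text
wrist [0.5805 0.0387] 210.64 [ 0.3  0.8 -0.2 -1.2 -0.9 -0.1  0.8  2.2 -0.2 -0.6  0.5 -0.3 -0.2]
fixed [0.581  0.0379] 209.95 [-0.4 -0.7  0.1 -0.9  0.8 -0.7 -0.5 -0.3 -0.3 -2.1 -0.9 -0.9  0.4  1.8
 -1.9  0.3]
narrow [0.6451 0.0769] wide [5.16e-01 4.00e-04]
narrow [0.646  0.0754] wide [5.16e-01 5.00e-04]
rim [273.1 247.7 370.8 331. ]
dometop [271.2 253.7 372.9 339.6]
```

View pics/w2c.png

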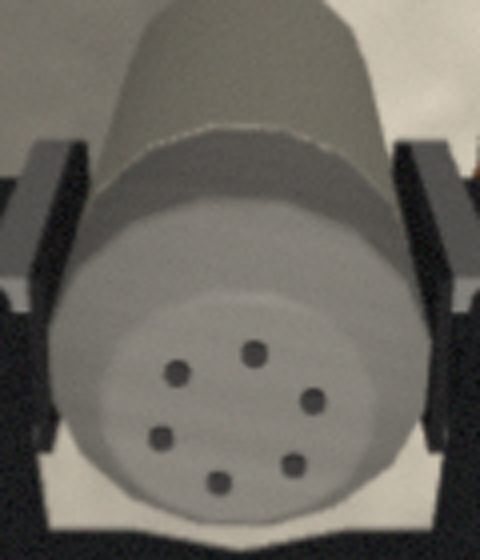

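Both fits agree within 1.5 mm: carrier at about (0.581,0.038), yaw about 210°, narrow well about (0.646,0.0757), wide well about (0.516,0.0005). The crop shows the salt cap rim at (272–368, 249–331) against a predicted (273–371, 248–331), so it is centred in the pads.

Call:
step_arm(moves=[[1, 38, 20, 0, 0, 0, 0.02], [1, 75, 40, 0, 0, 0, 0.02], [1, 97, 52, -20, 0, 0, 0.02], [1, 97, 52, -60, 0, 0, 0.02], [1, 97, 52, -100, 0, 0, 0.02], [1, 97, 52, -135, 0, 0, 0.02], [1, 97, 52, -165, 0, 0, 0.02], [1, 97, 52, -165, 0, 0, 0.02], [1, 97, 52, -165, 0, 0, 0.02], [1, 97, 52, -165, 0, 0, 0.02]])

```text
clock: 6.55
position: [0.6472, 0.0769, 0.1077]
ee_rot: [0.965, 0.261, 0.002, 0.0]
ft_force: [-0.2, -0.1, -1.3]
grip_width: 0.483
grasp_force: 37.7
```

```bash
python3 - <<'E'
from h import *
from workcell import manip
o=manip.get_obs();p=o['position'];print(p.round(4))
A=[]
for n,b in(('scene',(300,170,100,100)),('side',(240,170,140,110))):
    c=manip.camera(n);pickle.dump(c,open(n+'1.pkl','wb'));x,y,w,h=b
    A.append(cv2.resize(c['image'][y:y+h,x:x+w],(400,int(h*400/w)),interpolation=2))
c=wrist('w4')
im=np.zeros((600,800,3),np.uint8)
im[:400,:400]=A[0];im[:A[1].shape[0],400:]=A[1]
im[400:600,:400]=cv2.resize(c['image'][150:350,120:520],(400,200))
cv2.imwrite('pics/p4.png',im)
E
```

```text
[0.6472 0.0769 0.1077]
6.65 [0.6471 0.077  0.1073] ydir -59.72 zax [ 3.3e-03  1.0e-04 -1.0e+00]
```

View pics/p4.png

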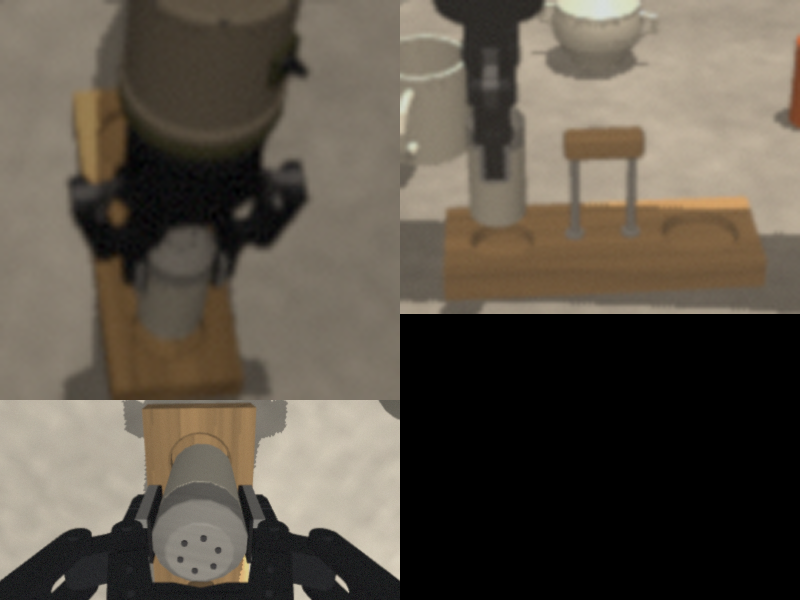

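The salt hovers above the narrow well, clear of the handle. I've now used all ten views, so the rest is numeric. First I compare the projections with the pixels from this picture.

```bash
python3 - <<'E'
from h import *
a=np.linspace(0,2*np.pi,180)
C=lambda x,y,z,r:np.c_[x+r*np.cos(a),y+r*np.sin(a),0*a+z]
bb=lambda p:np.r_[p.min(0),p.max(0)].round(1)
w=pickle.load(open('w4.pkl','rb'));s=pickle.load(open('side1.pkl','rb'));e=pickle.load(open('scene1.pkl','rb'))
N=(.646,.0757);T=(.6472,.077)
print('side foot',bb((proj(s,C(*T,.047,.021))-[240,170])*2.857+[400,0]),'obs 470 525 bottom 224')
print('side well',bb((proj(s,C(*N,.024,.023))-[240,170])*2.857+[400,0]),'obs 472 535, top 227')
print('wrist foot',bb(proj(w,C(*T,.047,.021))-[120,-250]),'obs 172 234 top 444')
print('wrist well',bb(proj(w,C(*N,.024,.023))-[120,-250]),'obs 171 230 top 433')
print('scene foot',bb((proj(e,C(*T,.047,.021))-[300,170])*4),'obs 138 202 bottom 340')
print('scene well',bb((proj(e,C(*N,.024,.023))-[300,170])*4),'obs ~134 203 bottom 362?')
# commanded error per mm
for dx,dy in((.001,0),(0,.001)):
  P=np.array([[*T,.047]]);print([(proj(k,P+[dx,dy,0])-proj(k,P)).round(2)*f for k,f in((s,2.857),(w,1),(e,4))])
E
```

```text
side foot [467.5 193.8 524.6 226.5] obs 470 525 bottom 224
side well [468.5 216.7 530.2 253.1] obs 472 535, top 227
wrist foot [170.9 442.2 231.2 498.3] obs 172 234 top 444
wrist well [171.9 433.2 231.3 488.9] obs 171 230 top 433
scene foot [136.6 280.5 203.1 339. ] obs 138 202 bottom 340
scene well [130.6 293.3 202.1 356.5] obs ~134 203 bottom 362?
[array([[-1.17137, -0.34284]]), array([[ 0.73, -1.15]]), array([[-0.6 ,  1.28]])]
[array([[-0.68568,  0.68568]]), array([[-1.24, -0.67]]), array([[1.48, 0.6 ]])]
```

Call:
step_arm(moves=[[1, -2, 0, -5, 0, 0, 0], [1, -2, 0, -10, 0, 0, 0], [1, -2, 0, -15, 0, 0, 0], [1, -2, 0, -19, 0, 0, 0], [1, -2, 0, -22, 0, 0, 0], [1, -2, 0, -25, 0, 0, 0], [1, -2, 0, -25, 0, 0, 0], [1, -2, 0, -25, 0, 0, 0]])

```text
clock: 7.5
position: [0.644, 0.0769, 0.08]
ee_rot: [0.965, 0.261, 0.0, -0.0]
ft_force: [0.7, 0.1, -1.2]
grip_width: 0.482
grasp_force: 37.7
```

The foot is 4 mm below the rim with no contact force, so it's inside the well. I continue down to the floor.

Call:
step_arm(moves=[[1, 0, 0, -3, 0, 0, 0], [1, 0, 0, -6, 0, 0, 0], [1, 0, 0, -8, 0, 0, 0], [1, 0, 0, -9, 0, 0, 0], [1, 0, 0, -9, 0, 0, 0], [1, 0, 0, -9, 0, 0, 0]])

```text
clock: 8.1
position: [0.6441, 0.0769, 0.0711]
ee_rot: [0.965, 0.261, 0.0, 0.0]
ft_force: [-0.5, 0.2, -1.2]
grip_width: 0.485
grasp_force: 37.7
```

Call:
step_arm(moves=[[1, 0, 0, -0.5, 0, 0, 0], [0.4, 0, 0, -0.5, 0, 0, 0], [0.3, 0, 0, -0.5, 0, 0, 0], [0.2, 0, 0, -0.5, 0, 0, 0], [0, 0, 0, -0.5, 0, 0, 0], [0, 0, 0, -0.5, 0, 0, 0], [0, 0, 0, -0.5, 0, 0, 0], [0, 0, 0, -0.5, 0, 0, 0]])

```text
clock: 8.9
position: [0.644, 0.0768, 0.0705]
ee_rot: [0.965, 0.261, 0.0, 0.0]
ft_force: [-0.1, 1.1, 0.4]
grip_width: 0.999
grasp_force: 0.0
```

Call:
step_arm(moves=[[0, 0, 0, 20, 0, 0, 0], [0, 0, 0, 50, 0, 0, 0], [0, 0, 0, 100, 0, 0, 0], [0, 0, 0, 150, 0, 0, 0], [0, -20, 20, 190, 0, 0, 0], [0, -50, 50, 200, 0, 0, 0], [0, -85, 85, 200, 0, 0, 0], [0, -120, 120, 200, 0, 0, 0], [0, -150, 150, 200, 0, 0, 0], [0, -174, 180, 200, 0, 0, 0]])

```text
clock: 9.9
position: [0.4681, 0.2582, 0.2709]
ee_rot: [0.965, 0.262, 0.0, 0.0]
ft_force: [0.5, 0.0, 0.2]
grip_width: 1.002
grasp_force: 0.0
```

Call:
step_arm(moves=[[0, -20, 20, 0, 0, 0, 0], [0, -38, 24, 0, 0, 0, 0], [0, -38, 24, 0, 0, 0, 0], [0, -38, 24, 0, 0, 0, 0], [0, -38, 24, 0, 0, 0, 0], [0, -38, 24, 0, 0, 0, 0], [0, -38, 24, 0, 0, 0, 0]])

```text
clock: 10.6
position: [0.4325, 0.2805, 0.2704]
ee_rot: [0.965, 0.261, -0.0, -0.0]
ft_force: [-0.0, -0.6, 0.2]
grip_width: 1.0
grasp_force: 0.0
```

```bash
python3 - <<'E'
from h import *
c=wrist('w5')
K=(.472,.3035)
print('pred knob,head,foot',proj(c,[[*K,.109],[*K,.096],[*K,0]]).round(1))
im=c['image'].astype(int)
# dark reddish wood, and bright knob, in a window near prediction
u,v=proj(c,[[*K,.1]])[0].round().astype(int)
x0,y0,x1,y1=max(u-60,0),max(v-60,0),u+60,v+60
w=im[y0:y1,x0:x1]
wood=((w[...,2]-w[...,0]>12)&(w.sum(2)<300)).astype(np.uint8)
n,l,st,ce=cv2.connectedComponentsWithStats(wood)
for i in range(1,n):
    if st[i,4]>40:print('wood',st[i],(ce[i]+[x0,y0]).round(1),'bbox at',st[i,0]+x0,st[i,1]+y0)
# ascii view
g=cv2.resize(w.sum(2).astype(np.float32)/3,(60,40),interpolation=cv2.INTER_AREA)
print(x0,y0)
for r_ in g: print(''.join(' .:-=+*#%@'[9-min(9,int(k/22))] for k in r_))
E
```

```text
10.6 [0.4325 0.2805 0.2704] ydir -59.76 zax [-4.e-04  1.e-04 -1.e+00]
pred knob,head,foot [[320.8 139.1]
 [320.8 137.8]
 [320.6 130.6]]
wood [  41   21   48   61 1611] [324.  130.8] bbox at 302 99
wood [93 76 17 10 43] [361.3 159.3] bbox at 354 154
261 78
:::::::::::::-++++++++++++++++++++++++++++++++++++++++=:::::
::::::::::----++++++++++++++++++++++++++++++++++++++++=:::::
:::::::::-----=++++++++++++++++++++++++++++++++++++++++-::::
:::::::::::---=++++++++++++++++++++++++++++++++++++++++-::::
::::::::::::--=++++++++++++++++++++++++++++++++++++++++=::::
:::::::::::::--++++++++++++++++++++++++++++++++++++++++=::::
::::::::::::::-=+++++++++++++++++++++++++++++++++++++++=::::
:::::::::::::::-++++++++++++++++++++++++++++++++++++++++::::
::::::::::::::::=+++++++++++++++++++++++++++++++++++++++-:::
::::::::::::::::-+++++++++++++++++++++++++++++++++++++++-:::
::::::::---::::::=+++++++++**#####*+++++++++++++++++++++---:
::::::-=+++==-::-++++++++*#%%%%%%%%%#*++++++++++++++++++++=-
:::::-=++++++---=++++++*#%%%%%%#%#%%%%#++++++++++++++++++++=
:::::=++++++++++++++++*%%%%%%######%%%%#+++++++++++
[... 895 characters left out ...]
+++++++++++++++++++++++++++++
::::::::::::::::::::::::::=+++++++++++++++++++++++++++++++++
::::::::::::::::::::::::::=+++++++++++++++++++++++++++++++++
::::::::::::::::::::::::::-+++++++++++++++++++++++++++++++++
:::::::::::::::::::::::::::=++++++++++++++++++++++++++++++++
:::::::::::::::::::::::::::=++++++++++++++++++++++++++++++++
:::::::::::::::::::::::::::-++++++++++++++++++++++++++++++++
::::::::::::::::::::::::::::=+++++++++++++++++++++++++++++++
::::::::::::::::::::::::::::-+++++++++++++++++++++++++++++++
:::::::::::::::::::::::::::::=++++++++++++++++++++++++++++++
:::::::::::::::::::::::::::::=++++++++++++++++++++++++++++++
:::::::::::::::::::::::::::::-=+++++++++++++++++++++++++++++
```

```bash
python3 - <<'E'
from h import *
c=pickle.load(open('w5.pkl','rb'))
g=c['image'].astype(int);u=g[118:150,308:342];m=(u.sum(2)>270)&(abs(u[...,2]-u[...,0])<25)
ys,xs=np.nonzero(m);print(m.sum(),xs.mean()+308,ys.mean()+118,xs.min()+308,xs.max()+308,ys.min()+118,ys.max()+118)
print(plane(c,[[xs.mean()+308,ys.mean()+118]],.107).round(4),plane(c,[[325.5,129.3]],.09).round(4),plane(c,[[325,134]],.107).round(4))
a=np.linspace(0,6.28,90)
for P in([.475,.3005],[.4755,.2995],[.474,.300]):
  q=np.vstack([proj(c,np.c_[P[0]+r*np.cos(a),P[1]+r*np.sin(a),0*a+z]) for r,z in((.026,.005),(.022,.096),(.022,.066))]);print(P,q.min(0).round(1),q.max(0).round(1),'obs 302 99 350 160')
E
```

```text
163 324.60122699386505 135.07361963190183 308 341 118 149
[[0.4771 0.3021 0.107 ]] [[0.4815 0.3033 0.09  ]] [[0.4782 0.3023 0.107 ]]
[0.475, 0.3005] [303.4 109.9] [346.1 157.9] obs 302 99 350 160
[0.4755, 0.2995] [304.5 109.9] [347.1 158. ] obs 302 99 350 160
[0.474, 0.3] [303.4 110.7] [346.  158.9] obs 302 99 350 160
```

Call:
step_arm(moves=[[0, 25, 12, -20, 0, 0, 0], [0, 43, 21, -60, 0, 0, 0], [0, 43, 21, -100, 0, 0, 0], [0, 43, 21, -140, 0, 0, 0], [0, 43, 21, -170, 0, 0, 0], [0, 43, 21, -186, 0, 0, 0], [0, 43, 21, -186, 0, 0, 0], [0, 43, 21, -186, 0, 0, 0], [0, 43, 21, -186, 0, 0, 0]])

```text
clock: 11.55
position: [0.476, 0.3025, 0.0864]
ee_rot: [0.965, 0.261, 0.001, -0.0]
ft_force: [-0.3, 0.2, 0.6]
grip_width: 0.996
grasp_force: 0.0
```

Call:
step_arm(moves=[[1, 0, 0, 0, 0, 0, 0], [1, 0, 0, 0, 0, 0, 0], [1, 0, 0, 0, 0, 0, 0], [1, 0, 0, 0, 0, 0, 0], [1, 0, 0, 0, 0, 0, 0], [1, 0, 0, 0, 0, 0, 0], [1, 0, 0, 0, 0, 0, 0], [1, 0, 0, 0, 0, 0, 0]])

```text
clock: 12.35
position: [0.4755, 0.3019, 0.0852]
ee_rot: [0.965, 0.261, 0.001, 0.0]
ft_force: [-0.9, -1.7, 6.3]
grip_width: 0.499
grasp_force: 35.3
```

```bash
cat > knob.py <<'E'
from h import *
import sys
c=wrist(sys.argv[1]);from workcell import manip
p=manip.get_obs()['position'];zk=float(sys.argv[2]) # knob height over TCP
u,v=proj(c,[p+[0,0,zk]])[0];print('pred knob',u.round(1),v.round(1))
u,v=int(u),int(v);w=c['image'][v-50:v+40,u-60:u+60].astype(int)
g=cv2.resize(w.sum(2).astype(np.float32)/3,(60,30),interpolation=cv2.INTER_AREA)
print('origin',u-60,v-50)
for r_ in g: print(''.join(' .:-=+*#%@'[9-min(9,int(k/22))] for k in r_))
for du,dv in((1,0),(0,1)): print(((plane(c,[[u+du*5,v+dv*5]],p[2]+zk)-plane(c,[[u,v]],p[2]+zk))*200).round(2),'mm/px')
E
python3 knob.py w6 0.025
```

```text
12.35 [0.4755 0.3019 0.0852] ydir -59.72 zax [ 1.e-03  1.e-04 -1.e+00]
pred knob 322.0 300.0
origin 262 249
++++*%%%%%%####################################%%%%%%#++++*%
+++*#%%%%########################################%%%%%*++++#
+++*%%%%%#########################################%%%%#++++*
++*#%%%%##########################################%%%%%*++++
++*%%%%############################################%%@%#++++
+*#%%%%############################################%%%%%*+++
+*%%%%##############################################%%@%#+++
-+%%%%##############################################%@%%*--=
-+%%@%##############################################%%%%*--#
=+%%%%##################***++++**###################%%%%*=+%
%%%%%%%################*+=------=+*#################%@%%%%%%
%%%%%%%##############*==-----------+################%%%%%%%%
%%%%%%%#############*===------------+###############%%%%%%%%
%%%%%%%#############+===-------------*#############%@%%%%%%%
%%%%%%%=#%##########====-------------+############*%%%%%%%%%
%%%%%%*.=#%#########+===-----------==+###########*=#%%%%%%%%
%%%%%%=..+######
[... 193 characters left out ...]
++==++*##########*-.-=====+%%%%%%%
%%%%#:.........-=*#######################*:...:======#%%%%%%
%%%+=.............:-+*##############*+=-:......-=====+*%%%%%
%%%-..................:-=====++++=-:............:=====+%%%%%
%%%+.....................          ..............-====*%%%%%
%%%*......................           .............-===*%%%%%
%%%#:.     ......  ........           ............:===#%%%%%
%%%%-       .....  ........          ..............:=+%%%%%%
%%%%+::::::::::::......               ...::::::-----+*%%%%%%
%%%%%%%%%%%%%%%%%#**+=-:..      ...--++*##%%%%%%%%%%%%%%%%%%
%%%%%%%%%%%%%%%%%%%%%%%%##*+==+**#%%%%%%%%%%%%%%%%%%%%%%%%%%
[[ 0.21 -0.35  0.  ]] mm/px
[[-0.42 -0.25  0.  ]] mm/px
```

Call:
step_arm(moves=[[1, 0, 0, 30, 0, 0, 0], [1, 0, 0, 70, 0, 0, 0], [1, 2, -20, 110, 0, 0, 0], [1, 8, -60, 130, 0, 0, 0], [1, 14, -100, 130, 0, 0, 0], [1, 19, -140, 130, 0, 0, 0], [1, 24, -180, 130, 0, 0, 0], [1, 30, -220, 130, 0, 0, 0], [1, 35, -260, 130, 0, 0, 0], [1, 40, -301, 130, 0, 0, 0]])

```text
clock: 13.4
position: [0.5147, -0.0006, 0.2144]
ee_rot: [0.965, 0.261, -0.0, 0.0]
ft_force: [0.8, -0.3, -1.3]
grip_width: 0.502
grasp_force: 36.5
```

Call:
step_arm(moves=[[1, 0, 0, 0, 0, 0, 0], [1, 0, 0, -25, 0, 0, 0], [1, 0, 0, -50, 0, 0, 0], [1, 0, 0, -70, 0, 0, 0], [1, 0, 0, -80, 0, 0, 0], [1, 0, 0, -80, 0, 0, 0], [1, 0, 0, -80, 0, 0, 0], [1, 0, 0, -80, 0, 0, 0]])

```text
clock: 14.2
position: [0.5157, 0.001, 0.1356]
ee_rot: [0.965, 0.261, 0.001, 0.0]
ft_force: [0.6, -0.1, -2.0]
grip_width: 0.499
grasp_force: 36.6
```

```bash
python3 - <<'E'
from h import *
from workcell import manip
c=wrist('w7')
p=manip.get_obs()['position'];a=np.linspace(0,6.28,180)
bb=lambda q:np.r_[q.min(0),q.max(0)].round(1)
C=lambda x,y,z,r:proj(c,np.c_[x+r*np.cos(a),y+r*np.sin(a),0*a+z])
print('foot',bb(C(p[0],p[1],p[2]-.0852,.026)),'well',bb(C(.5155,.001,.024,.0285)),'salt rim',bb(C(.645,.0768,.090,.021)),'bar',proj(c,[[.581,.0385,.114]]))
g=c['image'].astype(int).sum(2)/3
im=c['image']
x0,y0=255,90
w=cv2.resize(g[y0:y0+170,x0:x0+130].astype(np.float32),(130,57),interpolation=cv2.INTER_AREA)
print(x0,y0,'row=2.98px')
for r_ in w: print(''.join(' .:-=+*#%@'[9-min(9,int(k/20))] for k in r_))
s=pickle.load(open('cams.pkl','rb'))
E
```

```text
14.2 [0.5157 0.001  0.1356] ydir -59.7 zax [ 1.7e-03 -2.0e-04 -1.0e+00]
foot [287.6 176.6 354.2 239.4] well [287.8 166.6 353.4 229.1] salt rim [279.5 -94.7 362.9   1.9] bar [[322.84759818 108.43430856]]
255 90 row=2.98px
      . ...   ..-=================================++=========---------------------==++=---------------=======---------------------
         . .   .:================================+++=========--------------------===++=---------------=======---------------------
           .  .-==================================++=========---------------------==++=---------------========--------------------
           ..:-===================================++==========--------------------==++=---------------=========-------------------
             .-===================================++=========--------------------===++=---------------=========-------------------
 .. .        .:===================================+++========---------------------==++=---------------=========-------------------
..... .      .--============================-=====+++=========--------------------==++=------
[... 5887 characters left out ...]
#########%%%%%%%%%%%%%@%%%#*++++++++-....... 
##%%%%#**++++++++*#%%%%%%%%%%%%%##################################################################%%%%%%%%%%%%%%#*++++++++*#%%%##*
%%%%%#*+++++++++*#%%%%%%%%%%%%#######################################################################%%%%%%%@%%%%#*++++++++*#%%%%%
%%%%#*+++++++++*%%%%%%%%%%#############################################################################%%%%%@%%%%%#++++++++++*%%%%
%%%#*+++++++++*#%%%%%%%%##################################################################################%%%%%%%%%#++++++++++*#%%
%%**+++++++++*#%%%%%%%%#####################################################################################%%@%%%%%#++++++++++*#%
```

The foot silhouette matches its prediction, and the well rim and bar match to within about 1 px. Descending.

Call:
step_arm(moves=[[1, -0.5, -0.5, -8, 0, 0, 0], [1, -0.5, -0.5, -16, 0, 0, 0], [1, -0.5, -0.5, -22, 0, 0, 0], [1, -0.5, -0.5, -26, 0, 0, 0], [1, -0.5, -0.5, -30, 0, 0, 0], [1, -0.5, -0.5, -30, 0, 0, 0], [1, -0.5, -0.5, -30, 0, 0, 0], [1, -0.5, -0.5, -30, 0, 0, 0]])

```text
clock: 15.05
position: [0.5147, 0.0004, 0.1048]
ee_rot: [0.965, 0.261, 0.0, 0.0]
ft_force: [-0.1, 0.4, -1.6]
grip_width: 0.499
grasp_force: 36.6
```

Call:
step_arm(moves=[[1, 0, 0, -3, 0, 0, 0], [1, 0, 0, -6, 0, 0, 0], [1, 0, 0, -8, 0, 0, 0], [1, 0, 0, -9.5, 0, 0, 0], [1, 0, 0, -9.5, 0, 0, 0], [1, 0, 0, -9.5, 0, 0, 0], [1, 0, 0, -9.5, 0, 0, 0]])

```text
clock: 15.75
position: [0.5146, 0.0004, 0.0952]
ee_rot: [0.965, 0.261, 0.0, 0.0]
ft_force: [-1.3, 0.0, 2.4]
grip_width: 0.497
grasp_force: 36.7
```

Call:
step_arm(moves=[[0.4, 0, 0, 0, 0, 0, 0], [0.3, 0, 0, 0, 0, 0, 0], [0.2, 0, 0, 0, 0, 0, 0], [0, 0, 0, 0, 0, 0, 0], [0, 0, 0, 0, 0, 0, 0], [0, 0, 0, 0, 0, 0, 0], [0, 0, 0, 0, 0, 0, 0]])

```text
clock: 16.45
position: [0.5145, 0.0004, 0.095]
ee_rot: [0.965, 0.261, 0.0, 0.0]
ft_force: [-0.3, 0.1, -0.7]
grip_width: 1.001
grasp_force: 0.0
```

Call:
step_arm(moves=[[0, 0, 0, 20, 0, 0, 0], [0, 0, 0, 60, 0, 0, 0], [0, 0, 0, 100, 0, 0, 0], [0, -20, -11, 140, 0, 0, 0], [0, -30, -17, 170, 0, 0, 0], [0, -30, -17, 170, 0, 0, 0], [0, -30, -17, 170, 0, 0, 0], [0, -30, -17, 170, 0, 0, 0], [0, -30, -17, 170, 0, 0, 0]])

```text
clock: 17.35
position: [0.4842, -0.0164, 0.2638]
ee_rot: [0.965, 0.262, -0.001, -0.001]
ft_force: [-0.4, -0.3, 0.4]
grip_width: 0.996
grasp_force: 0.0
```

```bash
python3 - <<'E'
from h import *
from workcell import manip
c=wrist('w8');a=np.linspace(0,6.28,180)
bb=lambda q:np.r_[q.min(0),q.max(0)].round(1)
C=lambda x,y,z,r:proj(c,np.c_[x+r*np.cos(a),y+r*np.sin(a),0*a+z])
print('mill head',bb(C(.515,.0005,.106,.022)),'salt rim',bb(C(.645,.0768,.090,.021)))
G=(.581,.0385);t=np.radians(210.3)
bar=proj(c,[[G[0]+i*.029*np.cos(t)-j*.009*np.sin(t),G[1]+i*.029*np.sin(t)+j*.009*np.cos(t),.114] for i,j in((-1,-1),(-1,1),(1,1),(1,-1))]);print('bar',bb(bar),bar.mean(0))
g=c['image'].astype(int).sum(2)/3
x0,y0=265,20
w=cv2.resize(g[y0:y0+210,x0:x0+120].astype(np.float32),(120,70),interpolation=cv2.INTER_AREA)
print(x0,y0,'row=3px')
for r_ in w: print(''.join(' .:-=+*#%@'[9-min(9,int(k/20))] for k in r_))
E
```

```text
17.35 [ 0.4842 -0.0164  0.2638] ydir -59.67 zax [-2.e-03  6.e-04 -1.e+00]
mill head [299.7 127.4 344.3 172. ] salt rim [298.7 -46.9 345.4   6.5]
bar [312.5  29.3 333.5  99.9] [322.85981289  64.61585335]
265 20 row=3px
::::::::::::::::::::::::::::::::::::::::---=+++++++++++++++++++++++++++=-::......::.....................................
:::::::::::::::::::::::::::::::::::::::.:::-==++++++++++++++++++++++=--::........::.....................................
:::::::::::::::::::::::::::::::::::::::.:.:::::--====+++++++++===--:::..........:.:.....................................
:::::::::::::::::::::::::::::::::::::::....::......::::::-:::::::................::.....................................
:::::::::::::::::::..::::.:::::::::::::....::...:--=========---::::..............::.....................................
..:::::::::::.......:::::::::::::::::::::..::::-=+============-..:--:.............::....................................
.......:.:::.........::::.::.:::::::::::..::-==++++==========-:..:-=:.............::..................... . ............
.....................::::::::::::::
[... 6882 characters left out ...]
=======================-:................                     . ....................               .
==========================================:....................                   ......................               .
========================================:..........................          .   ..........................            .
======================================-:............................     ....................................           
=====================================:.........................................................................  .      
====================================:.................................................. .  ........................
```

```bash
python3 - <<'E'
from h import *
from workcell import manip
d=pickle.load(open('cams.pkl','rb'));a=np.linspace(0,6.28,60)
for n in('side','scene'):
    c=manip.camera(n);df=(np.abs(c['image'].astype(int)-d[n]['image']).max(2))
    for nm,(x,y),segs in(('salt',(.6445,.0768),[(.021,.012),(.021,.09)]),('mill',(.5147,.0004),[(.026,.012),(.026,.026),(.022,.076),(.022,.106),(.006,.12)])):
        P=np.vstack([proj(c,np.c_[x+r*np.cos(a),y+r*np.sin(a),0*a+z]) for r,z in segs])
        lo,hi=P.min(0),P.max(0);x0,y0=(lo-12).astype(int);x1,y1=(hi+12).astype(int)
        print(n,nm,'pred',lo.round(),hi.round(),'crop',x0,y0)
        g=c['image'][y0:y1,x0:x1].mean(2)
        g=cv2.resize(g.astype(np.float32),((x1-x0),(y1-y0)//2),interpolation=cv2.INTER_AREA)
        for r_ in g: print(''.join(' .:-=+*#%@'[9-min(9,int(k/22))] for k in r_))
E
```

```text
side salt pred [264. 221.] [285. 263.] crop 251 209
===========++=-:::::::::::::::::::::::::::::::
===========++=-:::::::::::::::::::::::::::::::
===========++=-:::::::::::::::::::::::::::::::
============++=-:::::::::::::::::::::::::::::-
===========+++=-::::::::-::::::::::::::::::::-
===========++=--:::::::---::::::::::--::::::--
=============-----:::::-:::::::::::::---:-----
===========--::--:::-::::::::.:---------------
=======----:::---::::::::-:...::--------------
----------:::-----::::::::.:::::----::::------
:---:-:::::::-==--:::::::::::::--==-:::::::---
:::::-:::::::-=++==-----------=+++=--::::-----
:::::::::::::-=+++++++++++++++++++=-::::::-:::
::::::-----:--=+++++++++++++++++++=-::::::::::
--:::----::::--=++++++++++++++====--::::::::::
---::::::::::--=+============-=====-::::::::::
---:::::-------=+==================-::::::::::
-----:::::::::-=+==================-:---------
---------------=++=================-----------
--------------==+==================--:::----=+
------------=++++==================-----=+++++
-----------=++*+++================+=---=++++++
------::::-=++
[... 4274 characters left out ...]
==========+*#@@@@@@@@@@@@@@%#***********
============+**#%@@@@@@@@@@@@%##***********
=====+=====+**##%@@@@@@@@%%%%%#************
=====++===+**#%%@@@@@@%#########***********
=====++==+**#%@@@@@@@%%#****##%##**********
=====+*++**##%@@@@@@@%##*****#%##**********
======*****##%@@%@%@@%%#*****#%##**********
======******#%%@@@%@@%%#******##***********
===+++*******##%%%%%@@%##******************
++*****#*******##%%%%%%%#******##**********
*******#***********######******#***********
***********************##+++***************
***********************##*****##**********+
++++****#****************########*********+
==+*****#*****************####***********+=
=+******#*****************###******#****+==
```

Call:
step_arm(moves=[[0, 48, 27, 0, 0, 0, 0], [0, 97, 55, 0, 0, 0, 0], [0, 97, 55, -30, 0, 0, 0], [0, 97, 55, -60, 0, 0, 0], [0, 97, 55, -60, 0, 0, 0], [0, 97, 55, -60, 0, 0, 0]])

```text
clock: 18.1
position: [0.5813, 0.0383, 0.2053]
ee_rot: [0.965, 0.261, -0.0, -0.0]
ft_force: [0.8, -0.5, 1.7]
grip_width: 1.0
grasp_force: 0.0
```

Both items stand upright at their predicted positions. I descend onto the bar and grip.

Call:
step_arm(moves=[[0, 0, 0, -40, 0, 0, 0], [0, 0, 0, -70, 0, 0, 0], [0, 0, 0, -90, 0, 0, 0], [0, 0, 0, -101, 0, 0, 0], [0, 0, 0, -101, 0, 0, 0], [0, 0, 0, -101, 0, 0, 0], [0, 0, 0, -101, 0, 0, 0]])

```text
clock: 18.8
position: [0.5825, 0.0384, 0.1058]
ee_rot: [0.965, 0.261, 0.001, 0.0]
ft_force: [-0.5, 0.4, -0.1]
grip_width: 1.0
grasp_force: 0.0
```

Call:
step_arm(moves=[[0.4, 0, 0, 0, 0, 0, 0], [0.5, 0, 0, 0, 0, 0, 0], [0.6, 0, 0, 0, 0, 0, 0], [0.68, 0, 0, 0, 0, 0, 0], [0.74, 0, 0, 0, 0, 0, 0], [0.8, 0, 0, 0, 0, 0, 0], [1, 0, 0, 0, 0, 0, 0], [1, 0, 0, 0, 0, 0, 0], [1, 0, 0, 0, 0, 0, 0], [1, 0, 0, 0, 0, 0, 0]], grip_force=90)

```text
clock: 19.8
position: [0.5816, 0.0381, 0.1042]
ee_rot: [0.965, 0.261, 0.0, 0.0]
ft_force: [0.0, -1.7, 3.6]
grip_width: 0.198
grasp_force: 88.2
```

Call:
step_arm(moves=[[1, 0, 0, 1, 0, 0, 0], [1, 0, 0, 3, 0, 0, 0], [1, 0, 0, 6, 0, 0, 0], [1, 0, 0, 10, 0, 0, 0], [1, 0, 0, 15, 0, 0, 0], [1, 0, 0, 20, 0, 0, 0], [1, 0, 0, 25, 0, 0, 0], [1, 0, 0, 28, 0, 0, 0], [1, 0, 0, 30, 0, 0, 0], [1, 0, 0, 30, 0, 0, 0]])

```text
clock: 20.8
position: [0.5816, 0.0384, 0.1343]
ee_rot: [0.965, 0.261, 0.0, 0.0]
ft_force: [-0.0, 0.2, -7.3]
grip_width: 0.196
grasp_force: 87.9
```

```bash
cat > chk.py <<'E'
# carrier front-bottom edge in the side image: tilt along its x, by edge of bright front face vs counter
from h import *
from workcell import manip
import sys
o=manip.get_obs();p=o['position'];c=manip.camera('side');print(o['clock'],p.round(4),o['ft_force'].round(1),o['torque'].round(2),o['grip_width'].round(3))
z0=float(sys.argv[1]);t=np.radians(210.3);m=R.from_euler('z',t).as_matrix()
g=cv2.cvtColor(c['image'],cv2.COLOR_BGR2HSV)[...,1].astype(np.float32)
for X in(-.11,-.06,0,.06,.11):
    q=[proj(c,[m@[X,-.042,h]+[p[0],p[1],z0]])[0] for h in np.arange(-.02,.025,.0005)]
    q=np.array(q,np.float32);s=cv2.remap(g,q[:,0],q[:,1],1).ravel();s=cv2.GaussianBlur(s.reshape(-1,1),(1,0+9),2).ravel()
    i=np.argmax(np.gradient(s[:70]));print('X',X,'bottom edge at',round((-.02+.0005*i)*1e3,1),'mm; sat',s[::20].round())
E
python3 chk.py 0.030
```

```text
Traceback (most recent call last):
  File "chk.py", line 5, in <module>
    o=manip.get_obs();p=o['position'];c=manip.camera('side');print(o['clock'],p.round(4),o['ft_force'].round(1),o['torque'].round(2),o['grip_width'].round(3))
                                                                                                                                     ^^^^^^^^^^^^^^^^^^^^^
AttributeError: 'float' object has no attribute 'round'
```

```bash
sed -i "s/,o\['grip_width'\].round(3)//" chk.py; python3 chk.py 0.030
```

```text
20.85 [0.5815 0.0384 0.1341] [-0.6  0.1 -6.9] [0.05 0.   0.03]
X -0.11 bottom edge at -2.0 mm; sat [ 47.  46. 101. 117. 118.]
X -0.06 bottom edge at -2.0 mm; sat [ 46.  48.  99. 119. 118.]
X 0 bottom edge at -2.0 mm; sat [ 45.  47.  99. 122. 121.]
X 0.06 bottom edge at -1.5 mm; sat [ 45.  46.  97. 122. 123.]
X 0.11 bottom edge at -1.0 mm; sat [ 46.  47.  90. 118. 116.]
```

The carrier is lifted and level to about 0.005 rad. I continue to about 125 mm clearance.

Call:
step_arm(moves=[[1, 0, 0, 2, 0, 0, 0], [1, 0, 0, 6, 0, 0, 0], [1, 0, 0, 12, 0, 0, 0], [1, 0, 0, 20, 0, 0, 0], [1, 0, 0, 30, 0, 0, 0], [1, 0, 0, 40, 0, 0, 0], [1, 0, 0, 50, 0, 0, 0], [1, 0, 0, 60, 0, 0, 0], [1, 0, 0, 69, 0, 0, 0], [1, 0, 0, 77, 0, 0, 0]])

```text
clock: 21.9
position: [0.5816, 0.0384, 0.2119]
ee_rot: [0.965, 0.261, 0.0, 0.0]
ft_force: [0.2, 0.2, -8.3]
grip_width: 0.195
grasp_force: 87.9
```

Call:
step_arm(moves=[[1, 0, 0, 7, 0, 0, 0], [1, 0, 0, 13, 0, 0, 0], [1, 0, 0, 17, 0, 0, 0], [1, 0, 0, 19, 0, 0, 0], [1, 0, 0, 20, 0, 0, 0], [1, 0, 0, 20, 0, 0, 0], [1, 0, 0, 20, 0, 0, 0], [1, 0, 0, 20, 0, 0, 0], [1, 0, 0, 20, 0, 0, 0], [1, 0, 0, 20, 0, 0, 0]])

```text
clock: 22.9
position: [0.5815, 0.0384, 0.2309]
ee_rot: [0.965, 0.261, -0.0, 0.0]
ft_force: [-0.5, -0.1, -8.1]
grip_width: 0.192
grasp_force: 87.9
```

```bash
python3 chk.py 0.127
```

```text
22.9 [0.5815 0.0384 0.2309] [-0.5 -0.1 -8.1] [-0.   -0.04 -0.03]
X -0.11 bottom edge at -1.5 mm; sat [ 46.  48. 100. 116. 117.]
X -0.06 bottom edge at -1.0 mm; sat [ 45.  45.  92. 119. 118.]
X 0 bottom edge at 0.0 mm; sat [ 46.  46.  89. 119. 119.]
X 0.06 bottom edge at 0.0 mm; sat [ 46.  45.  87. 119. 122.]
X 0.11 bottom edge at 0.0 mm; sat [ 47.  46.  82. 117. 119.]
```

Underside about 126 mm up, level to about 0.01 rad and still, with 8.1 N on the wrist matching the loaded weight. Handing in.

```bash
python3 -c "
from workcell import manip
print(manip.hand_in())"
```

```text
the job is handed in; nothing more can be done
None
```

The salt and the mill stand in their wells, and the carrier is held by its bar about 126 mm above the counter, level and still; the job is handed in, and no verdict was returned.

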